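# Run a fingertip down the roller tracks of a flow lane

## Task

Before this short flow lane goes back into the rack, check that its wheels roll: stroke the fingertips lightly, without leaning on it, along the tops of the wheels of both roller tracks, each from the open loading end down to the stop plate (never back the other way), so that every wheel turns by 20 degrees or more towards the stop. Do not shift or lift the lane, leave the tools, the bin and the spare wheel alone, and finish with the hand clear.

Things in the scene. Friction and masses are not known exactly. Their poses are not given: they have to be found in the camera images.
- lane: Short gravity-flow lane for small bins, standing loose on the bench (2 to 3 kg), 355 x 226 x 101 mm: two parallel steel roller tracks 130 mm apart on two aluminium cross profiles with feet. Origin on the bench under its middle. Own +y: along the lane to the higher, open loading end; -y: to the lower end with the stop plate; +x: from the near track (x = -65 mm) to the far track (+65 mm); z up. It slides under a firm sideways push.
- stop_top (a point): Middle of the top edge of the upright steel stop plate across the low end of the lane, 190 mm wide. Its inner edge is 47 mm beyond the axles of the last wheels and its top is 20 mm above the line of the wheel tops.
- near_first_top (a point): Top of the tread of wheel 1 of the near track (next to the open loading end), about 96 mm above the bench, on the track's centre line. The track has 7 plain grey wheels, 28 mm in diameter, 20 mm wide, 40 mm apart, standing 8 mm proud of the track's side walls (30 mm apart over the outside). It falls towards the stop by 50 mm per metre.
- near_last_top (a point): Top of the tread of wheel 7 of the near track (next to the stop plate), about 84 mm above the bench, on the centre line. All 7 wheel tops lie on the straight line from wheel 1's top to this one. Wheels turn with a fraction of a newton at the rim and soon stop when let go, but do not give when pressed down; over 35 N is too hard.
- near1 (a joint): Turn (rad) of wheel 1 of the near track (1 = loading end, 7 = stop end), 0 at the start; grows as the wheel's top is drawn towards the stop plate. Turns endlessly.
- near2 (a joint): Turn (rad) of wheel 2 of the near track (1 = loading end, 7 = stop end), 0 at the start; grows as the wheel's top is drawn towards the stop plate. Turns endlessly.
- near3 (a joint): Turn (rad) of wheel 3 of the near track (1 = loading end, 7 = stop end), 0 at the start; grows as the wheel's top is drawn towards the stop plate. Turns endlessly.
- near4 (a joint): Turn (rad) of wheel 4 of the near track (1 = loading end, 7 = stop end), 0 at the start; grows as the wheel's top is drawn towards the stop plate. Turns endlessly.
- near5 (a joint): Turn (rad) of wheel 5 of the near track (1 = loading end, 7 = stop end), 0 at the start; grows as the wheel's top is drawn towards the stop plate. Turns endlessly.
- near6 (a joint): Turn (rad) of wheel 6 of the near track (1 = loading end, 7 = stop end), 0 at the start; grows as the wheel's top is drawn towards the stop plate. Turns endlessly.
- near7 (a joint): Turn (rad) of wheel 7 of the near track (1 = loading end, 7 = stop end), 0 at the start; grows as the wheel's top is drawn towards the stop plate. Turns endlessly.
- far_first_top (a point): Top of the tread of wheel 1 of the far track (next to the open loading end), about 96 mm above the bench, on the track's centre line. The track has 7 plain grey wheels, 28 mm in diameter, 20 mm wide, 40 mm apart, standing 8 mm proud of the track's side walls (30 mm apart over the outside). It falls towards the stop by 50 mm per metre.
- far_last_top (a point): Top of the tread of wheel 7 of the far track (next to the stop plate), about 84 mm above the bench, on the centre line. All 7 wheel tops lie on the straight line from wheel 1's top to this one. Wheels turn with a fraction of a newton at the rim and soon stop when let go, but do not give when pressed down; over 35 N is too hard.
- far1 (a joint): Turn (rad) of wheel 1 of the far track (1 = loading end, 7 = stop end), 0 at the start; grows as the wheel's top is drawn towards the stop plate. Turns endlessly.
- far2 (a joint): Turn (rad) of wheel 2 of the far track (1 = loading end, 7 = stop end), 0 at the start; grows as the wheel's top is drawn towards the stop plate. Turns endlessly.
- far3 (a joint): Turn (rad) of wheel 3 of the far track (1 = loading end, 7 = stop end), 0 at the start; grows as the wheel's top is drawn towards the stop plate. Turns endlessly.
- far4 (a joint): Turn (rad) of wheel 4 of the far track (1 = loading end, 7 = stop end), 0 at the start; grows as the wheel's top is drawn towards the stop plate. Turns endlessly.
- far5 (a joint): Turn (rad) of wheel 5 of the far track (1 = loading end, 7 = stop end), 0 at the start; grows as the wheel's top is drawn towards the stop plate. Turns endlessly.
- far6 (a joint): Turn (rad) of wheel 6 of the far track (1 = loading end, 7 = stop end), 0 at the start; grows as the wheel's top is drawn towards the stop plate. Turns endlessly.
- far7 (a joint): Turn (rad) of wheel 7 of the far track (1 = loading end, 7 = stop end), 0 at the start; grows as the wheel's top is drawn towards the stop plate. Turns endlessly.
- pick_bin: Black open-fronted picking bin with sockets, 180 mm deep (own x), 150 mm wide, 90 mm high, on the bench beyond the loading end. Origin under its centre. To be left alone.
- pliers: Pliers with blue handles lying on the bench on the robot's side of the lane, 140 mm long along own x, 16 mm high. Origin under the pivot. To be left alone.
- driver: Screwdriver 190 mm long lying on the bench beyond the stop end, about parallel to the stop plate (own x along it). To be left alone.
- spare_wheel: Loose spare skate wheel, 28 mm across and 20 mm high, lying flat on the bench between the two tracks. Origin under its centre. To be left alone.

How it is judged:
At the end, for the whole second after the job is handed in: Each of the 14 wheels has been turned at least 0.35 rad (20 degrees) towards the stop; the lane stands flat and still within 15 mm of where it was, and the bin, pliers, screwdriver and spare wheel lie within 20 mm of where they were (value of joint each of near1, near2, near3, near4, near5, near6, near7, far1, far2, far3, far4, far5, far6, far7 above 0.35 rad and distance of lane from where it was at the start of the episode below 0.015 m and angle between lane's own z axis and vertical below 0.03 rad and linear speed of lane below 0.01 m/s and distance of each of pick_bin, pliers, driver, spare_wheel from where it was at the start of the episode below 0.02 m); the robot touches nothing.
It fails at once if a wheel is turned back by more than 0.5 rad, away from the stop (value of joint any of near1, near2, near3, near4, near5, near6, near7, far1, far2, far3, far4, far5, far6, far7 below -0.5 rad).
It fails at once if the fingers press on the lane with more than 35 N (contact force between the fingers and lane above 35 N).
It fails at once if the lane is shoved, lifted or tipped (15 mm, 3 degrees) (distance of lane from where it was at the start of the episode above 0.015 m or angle between lane's own z axis and vertical above 0.05 rad).
It fails at once if the bin, a tool or the spare wheel is moved or lifted by more than 20 mm (distance of any of pick_bin, pliers, driver, spare_wheel from where it was at the start of the episode above 0.02 m).
It also fails if it takes over 72 s, if anything falls off the work surface, if the arm or the gripper's body presses on something with over 40 N, if the wrist force passes 120 N, or if a joint passes its speed limit or range.

## Robot

A 7-joint arm with a two-finger parallel gripper is mounted at the origin on the work surface. World frame = base frame: x ahead of the robot, y to its left, z up, the work surface at z = 0. Lengths are in m, angles in rad, forces in N, time in s.
With the tool pointing down it reaches from about 0.35 to 0.9 m from the base axis. Payload 19.9 kg.
Tool frame: the origin (TCP) lies between the finger pads; the fingertips stand 19 mm ahead of it and the grasp point (between the pads) is the TCP; z points along the fingers, y is the direction in which the jaws open and shut (so a half turn about z gives the same grasp; the last joint's range is limited). The gripper opens to 94 mm and grips with 3 to 60 N. Pads are 16 mm wide; open, the fingers measure 119 mm over their backs; the gripper's body (75 mm by 177 mm) begins 78 mm behind the grasp point.
Start: joints at [-1.177, 0.417, -0.01, 1.614, 0.005, 1.111, -0.053], TCP at [0.263, 0.567, 0.224] pointing down, gripper open.
Joint ranges: [-2.81, 2.81], [-0.39, 2.02], [-1.27, 1.25], [0.06, 2.57], [-1.19, 4.33], [0.19, 2], [-2.82, 2.82]. Speed limits (rad/s): [1.89, 1.89, 2.39, 2.39, 3.01, 3.01, 3.01].

## Interface

Orientations are given as a 3x3 rotation matrix whose columns are the frame's x, y, z axes.
In Python, from rig import robot gives the robot as it stands. Calls block until the motion is done:
- robot.move_ptp(position, orientation): joint-space move of the TCP to a pose.
- robot.move_linear(position, velocity=0.15, frame=None, threshold=None): straight line of the TCP; frame=None keeps the orientation; velocity is the mean speed in m/s. With threshold (N) it stops when the force on the tool has changed by that much, and returns True; else False.
- robot.goto_joints(angles): joint-space move.
- robot.gripper_to(opening): finger opening in m; the grip force is fixed at half the most; returns when the fingers have stopped.
- robot.pause(seconds).
- robot.ik(position, orientation): joint angles nearest the present ones, or None.
- robot.get_state(): the state.
- robot.grab_frame(name): name is "side" or "top" or "wrist"; returns the picture (480x640x3 uint8, red, green, blue); there is no depth.
- robot.camera_info(name): a dict with "fx", "fy", "cx", "cy" (pixels), "dist" ([k1, k2, p1, p2, k3] as OpenCV has them; the pictures are not rectified), "rvec" (rotation vector, rad) and "tvec" (3), from world to camera coordinates, as OpenCV has them. Camera axes: x right, y down, z forward; pixel columns grow to the right and rows downward; lengths in m; the calibration is good to about 2 mm. A picture is of the moment at which its call begins: read the wrist's pose just before it. camera_info takes no time and is no camera call; for the wrist camera it gives the pose at the moment of the call.
A pose or a line that the arm cannot do raises robot.PlanningError and nothing moves.
- robot.sign_off(): hands the job in, once; it reports no verdict.
The state is a dict: "time": time; "qpos": joint angles; "joint_vel": joint speeds; "effort": joint torques, N m; "ee_pos": TCP position; "tool_rot": TCP orientation; "force": force on the tool from outside, world axes, zero at the start; "moment": the same for the moment, N m; "opening": finger opening in m.
Only numpy, scipy, OpenCV 4.12 (cv2) and the standard library are available. Lean on these libraries where they do the work, as an engineer would, in place of code of your own. Each camera call takes 0.05 s, during which the arm holds its last target.

## Working session

There is one attempt and no reset: what is moved stays moved. The work goes in short steps, each a Python script; the robot and the scene stay as the last script left them, time stands still between calls to the robot, and variables do not carry over. Pictures are saved under pics/ and viewed, and the job is handed in when it is done.

```bash
ls; mkdir -p pics; python3 - <<'E'
from rig import robot
import cv2
for n in ["side","top","wrist"]:
    cv2.imwrite(f"pics/{n}0.png",robot.grab_frame(n)[:,:,::-1])
    print(n,robot.camera_info(n))
s=robot.get_state();print(s)
E
```

```text
pics
side {'fx': 462.14118876940535, 'fy': 462.14118876940535, 'cx': 315.3829714091268, 'cy': 248.78686601786623, 'dist': array([-0.0548794,  0.       ,  0.       ,  0.       ,  0.       ]), 'rvec': array([ 2.40323627, -0.25256751,  0.10464262]), 'tvec': array([-0.52882711,  0.18618989,  0.8254935 ])}
top {'fx': 459.7674528948847, 'fy': 459.7674528948847, 'cx': 316.29605658129674, 'cy': 238.4014868499537, 'dist': array([-0.11499197,  0.        ,  0.        ,  0.        ,  0.        ]), 'rvec': array([ 2.17318059, -2.14297122,  0.12189767]), 'tvec': array([0.06738671, 0.5521969 , 1.0281862 ])}
wrist {'fx': 391.54423786589143, 'fy': 391.54423786589143, 'cx': 317.5980959420033, 'cy': 239.81388187569576, 'dist': array([0.02312774, 0.        , 0.        , 0.        , 0.        ]), 'rvec': array([-2.43483536, -1.55603196, -0.22264325]), 'tvec': array([-0.62335455, -0.0291974 ,  0.393761  ])}
{'time': 0.15, 'qpos': array([-1.17754581,  0.41780654, -0.01033786,  1.6140372 ,  0.00471764,
        1.11071098, -0.05298673]), 'joint_vel': array([ 5.47987406e-05, -2.50161900e-04,  1.76293477e-03, -1.09720103e-03,
       -7.35371586e-05,  1.59808740e-03, -7.97839544e-04]), 'effort': array([ 3.00034830e-03, -8.51538706e+01,  6.39835093e-01, -4.26126695e+01,
       -4.87635727e-02,  1.72195706e-02,  7.33180241e-05]), 'ee_pos': array([0.26311552, 0.56661057, 0.22398721]), 'tool_rot': array([[-9.07000704e-01,  4.21128983e-01, -3.21041118e-04],
       [ 4.21129098e-01,  9.07000279e-01, -8.81742596e-04],
       [-8.01429793e-05, -9.34940911e-04, -9.99999560e-01]]), 'force': array([-0.07963077, -0.51646547,  0.19188058]), 'moment': array([0.03869254, 0.01656085, 0.00310677]), 'opening': 0.09404935788215936}
```

View pics/top0.png

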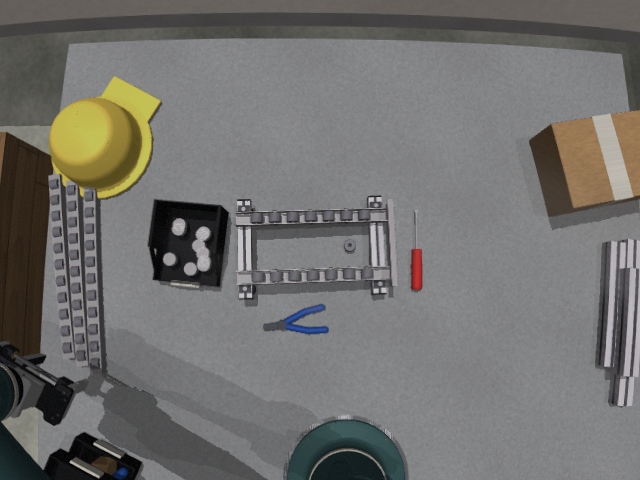

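View pics/side0.png

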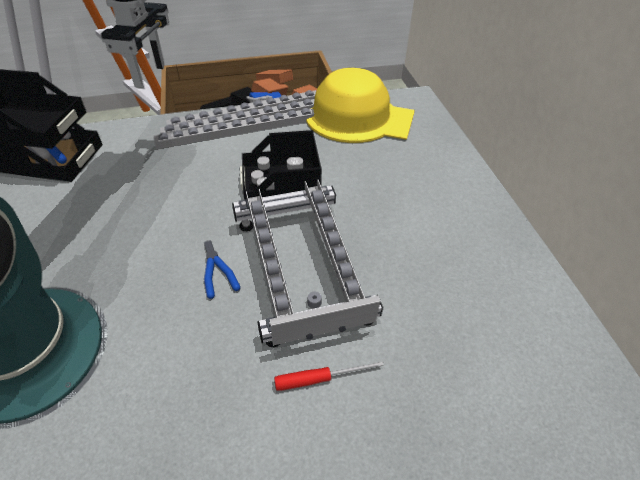

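View pics/wrist0.png

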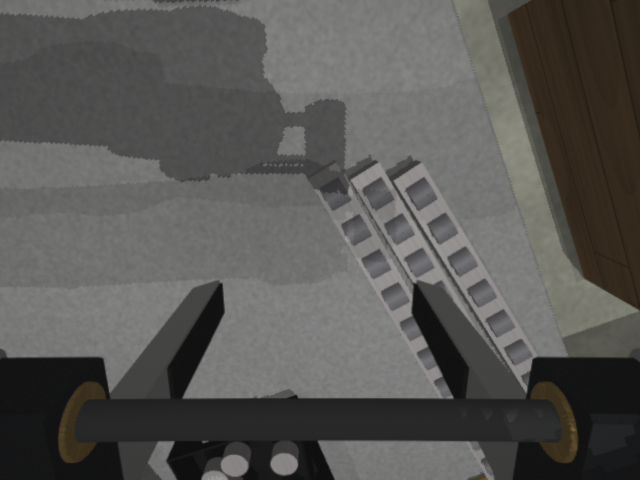

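```bash
python3 - <<'E'
import cv2
im=cv2.imread("pics/top0.png")
cv2.imwrite("pics/topc.png",cv2.resize(im[185:305,225:405],None,fx=4.4,fy=4.4,interpolation=cv2.INTER_CUBIC))
im=cv2.imread("pics/side0.png")
cv2.imwrite("pics/sidec.png",cv2.resize(im[175:355,220:400],None,fx=3.3,fy=3.3,interpolation=cv2.INTER_CUBIC))
E
```

```text
(no output)
```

View pics/topc.png

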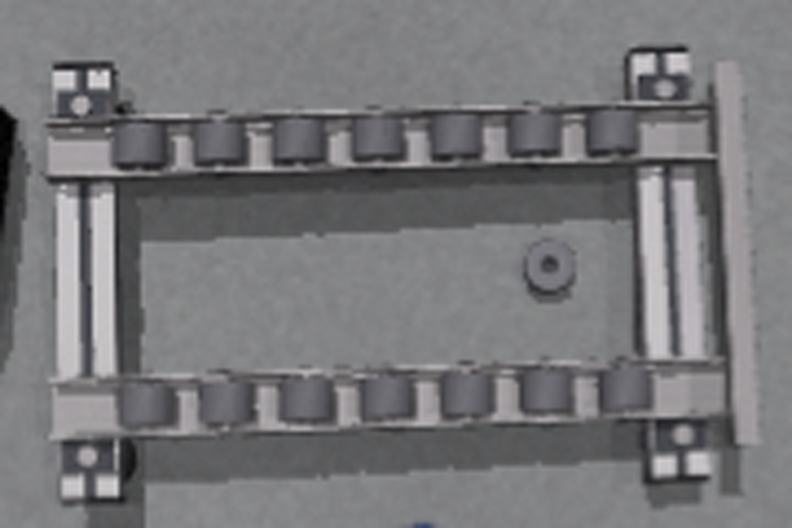

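View pics/sidec.png

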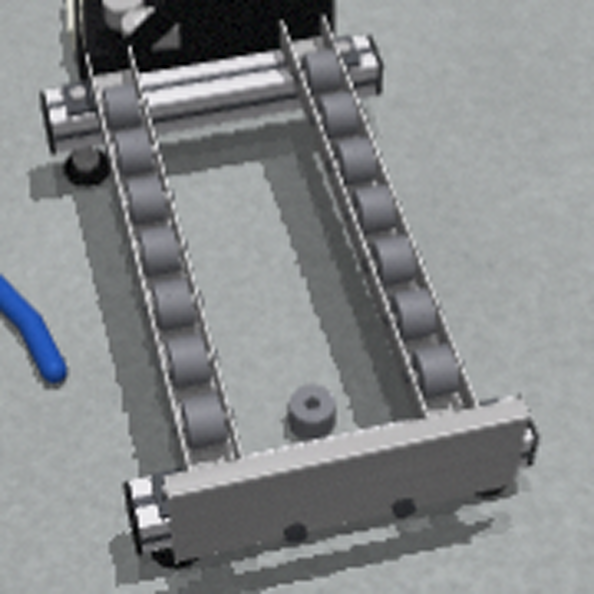

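```bash
cat > h.py <<'E'
import numpy as np, cv2
from rig import robot
def bp(cam,uv,z,info=None):
    c=info or robot.camera_info(cam)
    K=np.array([[c['fx'],0,c['cx']],[0,c['fy'],c['cy']],[0,0,1]])
    R=cv2.Rodrigues(c['rvec'])[0]
    p=cv2.undistortPoints(np.array([[uv]],float),K,c['dist'])[0,0]
    d=R.T@np.array([p[0],p[1],1]);o=-R.T@c['tvec']
    return o+d*(z-o[2])/d[2]
def proj(cam,P,info=None):
    c=info or robot.camera_info(cam)
    K=np.array([[c['fx'],0,c['cx']],[0,c['fy'],c['cy']],[0,0,1]])
    return cv2.projectPoints(np.array(P,float),c['rvec'],c['tvec'],K,c['dist'])[0][:,0]
E
python3 - <<'E'
from h import *
px={'far1':(141,144,.092),'far7':(612,132,.080),'near1':(146,403,.092),'near7':(625,389,.080)}
P={}
for k,(u,v,z) in px.items():
    P[k]=bp('top',(225+(u+.5)/4.4-.5,185+(v+.5)/4.4-.5),z); print(k,P[k])
for a,b in [('far1','far7'),('near1','near7'),('near1','far1'),('near7','far7')]:
    d=P[b]-P[a]; print(a,b,np.linalg.norm(d),np.degrees(np.arctan2(d[1],d[0])))
for k,zt in [('near1',.096),('near7',.084),('far1',.096),('far7',.084)]:
    q=P[k].copy();q[2]=zt; uv=proj('side',[q])[0]; print(k,uv,(uv-[220,175]+.5)*3.3-.5)
E
```

```text
far1 [0.58894685 0.20636058 0.092     ]
far7 [ 0.60022757 -0.02966634  0.08      ]
near1 [0.46007912 0.20014777 0.092     ]
near7 [ 0.47083947 -0.03645159  0.08      ]
far1 far7 0.23660084207908078 -87.26367665345434
near1 near7 0.23714771806337784 -87.39602694430471
near1 far1 0.12901741136762326 2.7601337845320284
near7 far7 0.12956588882026443 3.0019013572667155
near1 [256.85339742 202.98323002] [122.76621148  93.49465908]
near7 [280.8640142 297.3843791] [202.00124687 405.01845104]
far1 [317.36265093 192.51108691] [322.44674806  58.93658679]
far7 [351.39832433 282.27865832] [434.7644703  355.16957246]
```

```bash
cat >> h.py <<'E'
u=np.array([np.cos(np.radians(-87.2)),np.sin(np.radians(-87.2)),-0.05]);u/=np.linalg.norm(u)
yt=-u
zt=np.array([0,0,-1.]);zt-=zt@yt*yt;zt/=np.linalg.norm(zt)
R=np.column_stack([np.cross(yt,zt),yt,zt])
mid={'near':np.array([.4655,.0818,.090]),'far':np.array([.5946,.0883,.090])}
def tip(track,i,along=0,dz=0):   # desired tip position -> TCP
    return mid[track]+((i-4)*.04+along)*u+np.array([0,0,dz])-.019*zt
E
python3 - <<'E'
from h import *
robot.gripper_to(0.0)
p=tip('near',1,-.005,.05); print(p)
robot.move_ptp(p,R)
s=robot.get_state();print(s['time'],s['ee_pos'],s['opening'],s['force'])
cv2.imwrite("pics/w1.png",robot.grab_frame('wrist')[:,:,::-1]);cv2.imwrite("pics/s1.png",robot.grab_frame('side')[:,:,::-1])
E
```

```text
[0.45944775 0.20554731 0.1652185 ]
3.1 [0.45937202 0.20647223 0.16535803] 0.0002947666425155449 [ 0.26418478 -0.33831573 -0.28395773]
```

View pics/w1.png

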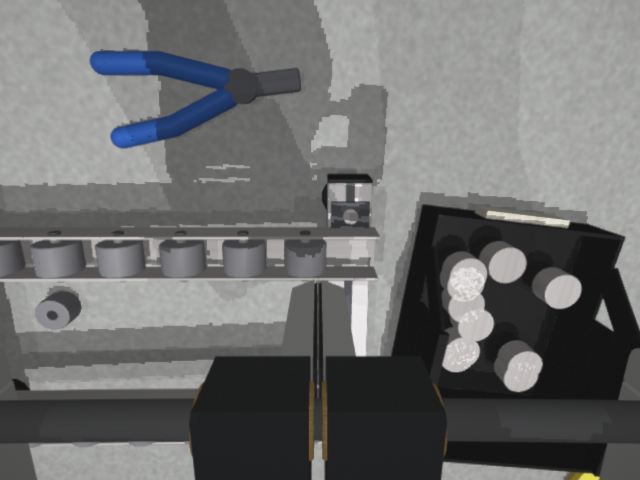

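View pics/s1.png

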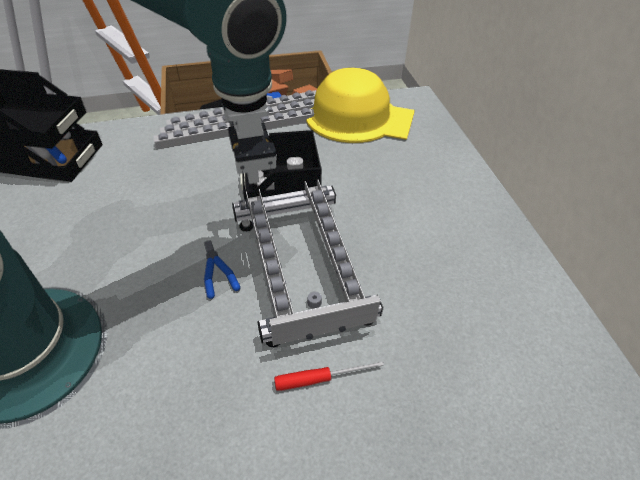

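```bash
python3 - <<'E'
from h import *
for t in('near','far'):
  q=[mid[t]+(i-4)*.04*u for i in range(1,8)]
  print(proj('wrist',q).round(0)[:5].tolist())
q=[mid['near']-3*.04*u+s*np.cross(u,zt)*.01 for s in(-1,1)]
print(proj('wrist',q).round(1))
im=cv2.imread('pics/w1.png');cv2.imwrite('pics/w1c.png',cv2.resize(im[200:320,220:380],None,fx=5,fy=5,interpolation=cv2.INTER_CUBIC))
E
```

```text
[[304.0, 266.0], [240.0, 266.0], [176.0, 266.0], [111.0, 266.0], [45.0, 266.0]]
[[306.0, 436.0], [250.0, 437.0], [193.0, 437.0], [137.0, 437.0], [79.0, 438.0]]
[[304.3 250.6]
 [304.5 280.7]]
```

View pics/w1c.png

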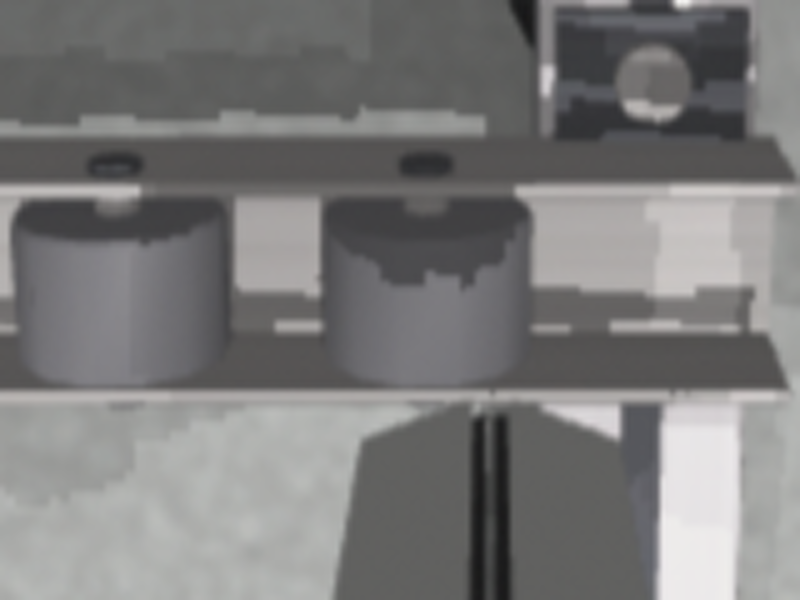

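```bash
sed -i "s/\[.4655,/[.4645,/; s/\[.5946,/[.5936,/" h.py
python3 - <<'E'
from h import *
def st(m):
    s=robot.get_state();print(m,round(s['time'],2),s['ee_pos'].round(4),s['force'].round(2));return s
robot.move_linear(tip('near',1,-.004,.008),.1); s=st('above')
h=robot.move_linear(tip('near',1,-.004,-.005),.01,threshold=2.5); s=st(h)
t=s['ee_pos']+.019*s['tool_rot'][:,2]
print('tip',t,'pred',mid['near']-(.12+.004)*u)
robot.pause(.3);st('')
E
```

```text
above 3.77 [0.4586 0.2047 0.1234] [0.57 0.47 0.1 ]
True 4.59 [0.4585 0.2047 0.1151] [-0.88  0.86  6.47]
tip [0.45845825 0.20563266 0.09613932] pred [0.45845019 0.20549744 0.09619226]
 4.89 [0.4585 0.2047 0.1151] [-0.09 -0.24  6.33]
```

```bash
python3 - <<'E'
from h import *
def st(m):
    s=robot.get_state();t=s['ee_pos']+.019*s['tool_rot'][:,2]
    print(m,round(s['time'],2),t.round(4),s['force'].round(2));return s
dz=-.0004
h=robot.move_linear(tip('near',1,0,dz),.03,threshold=12); st(h)
h=robot.move_linear(tip('near',1,.003,dz),.03,threshold=12); st(h)
h=robot.move_linear(tip('near',1,.008,dz),.03,threshold=12); st(h)
E
```

```text
False 5.17 [0.4588 0.2016 0.096 ] [-3.34 -1.27 12.78]
False 5.42 [0.459  0.1984 0.0958] [-2.52 -1.91 10.23]
False 5.74 [0.459  0.1934 0.0951] [ 0.33  0.06 -0.84]
```

```bash
python3 - <<'E'
from h import *
def st(m):
    s=robot.get_state();t=s['ee_pos']+.019*s['tool_rot'][:,2]
    print(m,round(s['time'],2),t.round(4),s['force'].round(2));return s
dz=-.0004
for i in (2,):
  for a in(-.012,-.003,.001,.005,.010):
    h=robot.move_linear(tip('near',i,a,dz),.04,threshold=14); s=st((i,a,h))
    if h: break
E
```

```text
(2, -0.012, False) 6.39 [0.46   0.1736 0.0942] [-0.1  -0.67 -0.18]
(2, -0.003, True) 6.7 [0.4605 0.1638 0.0942] [-1.97 -0.36  9.34]
```

```bash
python3 - <<'E'
from h import *
def st(m):
    s=robot.get_state();t=s['ee_pos']+.019*s['tool_rot'][:,2]
    print(m,round(s['time'],2),t.round(4),s['force'].round(2));return s
dz=-.0002
h=False
for i in (2,3):
  for a in(-.012,-.002,.002,.010):
    if i==2 and a<-.002: continue
    h=robot.move_linear(tip('near',i,a,dz),.03,threshold=18); s=st((i,a,h))
    if h: break
  if h: break
E
```

```text
(2, -0.002, False) 6.95 [0.4606 0.1632 0.0942] [-1.85 -1.47  7.03]
(2, 0.002, False) 7.23 [0.4608 0.1591 0.0939] [-2.01 -0.91  6.98]
(2, 0.01, False) 7.65 [0.461  0.1514 0.0932] [ 0.09  0.22 -0.84]
(3, -0.012, False) 8.4 [0.462  0.1338 0.0924] [ 0.35 -0.21  1.18]
(3, -0.002, False) 8.88 [0.4625 0.1232 0.0922] [-1.52 -1.34  7.99]
(3, 0.002, False) 9.17 [0.4628 0.1191 0.092 ] [-0.38 -0.91  6.52]
(3, 0.01, False) 9.58 [0.463  0.1115 0.0912] [-0.5   0.27  1.04]
```

```bash
cat >> h.py <<'E'
def st(m):
    s=robot.get_state();t=s['ee_pos']+.019*s['tool_rot'][:,2]
    print(m,round(s['time'],2),t.round(4),s['force'].round(2));return s
def stroke(t,wheels,dz):
  for i in wheels:
    for a in(-.010,-.002,.002,.010):
      h=robot.move_linear(tip(t,i,a,dz),.035,threshold=18); s=st((i,a,h))
      if h: return False
      if a==.002:
        f=s['force'][2]
        if f<3: dz-=.0003
        if f>11: dz+=.0002
  print('dz',dz); return True
E
python3 - <<'E'
from h import *
if stroke('near',(4,5,6,7),-.0002):
    robot.move_linear(tip('near',7,.008,.06),.1); st('up')
E
```

```text
(4, -0.01, False) 10.31 [0.464  0.0919 0.0903] [-0.22  0.15  1.11]
(4, -0.002, False) 10.68 [0.4645 0.0833 0.0902] [-2.32 -0.51  6.68]
(4, 0.002, False) 10.95 [0.4648 0.0793 0.09  ] [-1.32 -0.24  5.91]
(4, 0.01, False) 11.32 [0.4649 0.0715 0.0892] [0.51 0.04 0.6 ]
(5, -0.01, False) 12.05 [0.466  0.052  0.0883] [-0.31 -0.46 -0.9 ]
(5, -0.002, False) 12.43 [0.4665 0.0434 0.0882] [-2.69 -0.21  6.96]
(5, 0.002, False) 12.69 [0.4668 0.0394 0.088 ] [-1.48 -0.67  6.43]
(5, 0.01, False) 13.07 [0.4669 0.0316 0.0872] [0.32 0.14 0.15]
(6, -0.01, False) 13.79 [0.4679 0.012  0.0863] [ 0.34  0.34 -1.08]
(6, -0.002, False) 14.17 [0.4684 0.0034 0.0862] [-1.81 -0.6   7.28]
(6, 0.002, False) 14.43 [ 0.4687 -0.0005  0.086 ] [-1.33 -1.01  6.52]
(6, 0.01, False) 14.81 [ 0.4688 -0.0082  0.0852] [ 0.21 -0.22 -0.65]
(7, -0.01, False) 15.53 [ 0.4699 -0.0279  0.0843] [-0.21  0.31  0.1 ]
(7, -0.002, False) 15.91 [ 0.4704 -0.0365  0.0842] [-2.04 -0.48  6.12]
(7, 0.002, False) 16.18 [ 0.4707 -0.0404  0.0839] [-1.59 -0.7   6.32]
(7, 0.01, False) 16.55 [ 0.4707 -0.0481  0.0832] [-0.    1.02 -0.06]
dz -0.0002
up 17.3 [ 0.4704 -0.0458  0.1432] [-0.55  0.15 -0.68]
```

```bash
python3 - <<'E'
from h import *
robot.move_linear(tip('far',1,-.004,.05),.25)
robot.move_linear(tip('far',1,-.004,.006),.12); st('above')
h=robot.move_linear(tip('far',1,-.004,-.005),.01,threshold=2.5); st(h)
print(mid['far']-(.12+.004)*u)
cv2.imwrite("pics/w2.png",robot.grab_frame('wrist')[:,:,::-1])
E
```

```text
above 19.1 [0.5877 0.2117 0.1025] [0.1  0.37 0.26]
True 19.77 [0.5876 0.2122 0.0962] [-0.74  1.07  6.11]
[0.58755019 0.21199744 0.09619226]
```

View pics/w2.png

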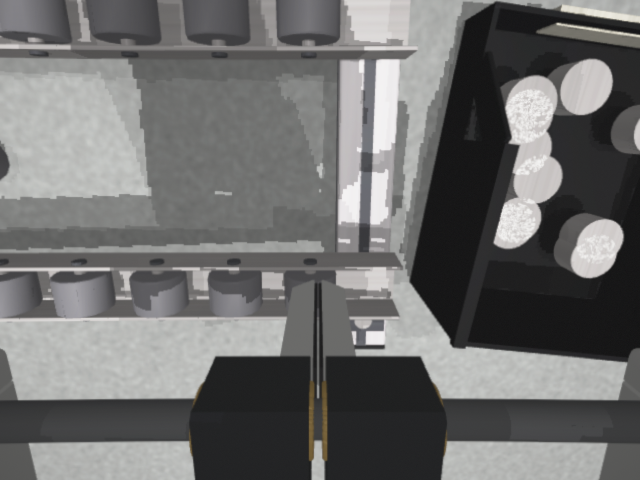

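The fingertips (318,285) rest on far wheel 1 (310,285), centred across the track, and the bin edge is clear. Stroking the far track now.

```bash
python3 - <<'E'
from h import *
for a in (-.001,.003,.010):
    h=robot.move_linear(tip('far',1,a,-.0002),.03,threshold=18); st((1,a,h))
if stroke('far',range(2,8),-.0002):
    robot.move_linear(tip('far',7,.008,.06),.1); st('up')
E
```

```text
(1, -0.001, False) 20.07 [0.5878 0.2089 0.0962] [-1.73 -0.88  7.27]
(1, 0.003, False) 20.36 [0.5881 0.2048 0.0959] [-1.16 -0.89  7.29]
(1, 0.01, False) 20.74 [0.5881 0.1978 0.0951] [0.6  0.24 0.21]
(2, -0.01, False) 21.47 [0.5892 0.1782 0.0943] [-0.03  0.72 -0.82]
(2, -0.002, False) 21.84 [0.5896 0.1695 0.0942] [-3.58 -0.56  6.1 ]
(2, 0.002, False) 22.11 [0.5899 0.1656 0.094 ] [-2.01 -0.35  6.39]
(2, 0.01, False) 22.48 [0.5902 0.1578 0.0932] [0.34 0.52 0.51]
(3, -0.01, False) 23.21 [0.5911 0.1383 0.0923] [-0.03  0.08  0.26]
(3, -0.002, False) 23.58 [0.5916 0.1296 0.0923] [-3.02 -1.22  6.41]
(3, 0.002, False) 23.85 [0.5919 0.1257 0.092 ] [-2.19 -0.92  6.94]
(3, 0.01, False) 24.23 [0.5921 0.118  0.0911] [-0.18 -0.07  0.04]
(4, -0.01, False) 24.95 [0.5931 0.0984 0.0903] [-0.16 -0.24  0.35]
(4, -0.002, False) 25.32 [0.5936 0.0896 0.0902] [-2.13  0.76  5.2 ]
(4, 0.002, False) 25.59 [0.5938 0.0858 0.09  ] [-1.95 -1.58  6.73]
(4, 0.01, False) 25.97 [0.594  0.0781 0.0892] [ 0.68 -0.2   0.37]
(5, -0.01, False) 26.69 [0.595  0.0585 0.0883] [0.53 0.65 1.44]
(5, -0.002, False) 27.07 [0.5955 0.0497 0.0882] [-1.51 -0.33  5.49]
(5, 0.002, False) 27.33 [0.5958 0.0459 0.088 ] [-1.69 -0.11  7.25]
(5, 0.01, False) 27.71 [0.5959 0.0382 0.0871] [-0.51 -0.83 -0.33]
(6, -0.01, False) 28.43 [0.597  0.0186 0.0863] [ 0.24 -0.26  0.23]
(6, -0.002, False) 28.81 [0.5976 0.0099 0.0862] [-2.39 -0.7   6.17]
(6, 0.002, False) 29.07 [0.5978 0.0061 0.086 ] [-1.7  -0.47  5.67]
(6, 0.01, False) 29.45 [ 0.5978 -0.0016  0.0851] [ 0.01 -0.41 -0.71]
(7, -0.01, False) 30.18 [ 0.5989 -0.0213  0.0843] [-0.14 -0.18  0.54]
(7, -0.002, False) 30.55 [ 0.5995 -0.0299  0.0842] [-0.89 -1.01  7.6 ]
(7, 0.002, False) 30.82 [ 0.5998 -0.0337  0.084 ] [-1.32 -0.63  6.94]
(7, 0.01, False) 31.19 [ 0.5998 -0.0415  0.0831] [-0.21  0.26  0.21]
dz -0.0002
up 31.94 [ 0.5995 -0.0394  0.1432] [-0.28 -0.22 -0.21]
```

```bash
python3 - <<'E'
from h import *
for t in ('far','near'):
    robot.move_linear(tip(t,1,-.016,.03),.3)
    robot.move_linear(tip(t,1,-.016,-.0002),.08); st(t)
    h=robot.move_linear(tip(t,7,.010,-.0002),.05,threshold=20); st(h)
    if h: break
    robot.move_linear(tip(t,7,.006,.06),.15); st('up')
E
```

```text
far 33.5 [0.5868 0.2237 0.0962] [-0.2   1.28  0.58]
False 38.97 [ 0.5999 -0.0414  0.0833] [ 0.05 -0.07 -0.73]
up 39.52 [ 0.5994 -0.0374  0.1432] [ 0.2  -0.31 -0.7 ]
near 41.17 [0.458  0.2171 0.0965] [ 0.37 -0.18 -0.64]
False 46.63 [ 0.4708 -0.0479  0.0833] [-0.48  0.29  0.62]
up 47.18 [ 0.4704 -0.0438  0.1432] [ 0.64 -0.21 -0.35]
```

```bash
python3 - <<'E'
from h import *
robot.move_linear(tip('near',7,.0,.15),.25)
robot.goto_joints([-1.177,0.417,-0.01,1.614,0.005,1.111,-0.053]); st('home')
im=robot.grab_frame('top')[:,:,::-1]; cv2.imwrite("pics/top9.png",im)
cv2.imwrite("pics/side9.png",robot.grab_frame('side')[:,:,::-1])
a=cv2.imread('pics/top0.png')[185:345,140:440].astype(int);b=im[185:345,140:440].astype(int)
d=abs(a-b).max(2);print((d>40).sum(),d.mean(),np.argwhere(d>40)[:20].tolist())
cv2.imwrite('pics/top9c.png',cv2.resize(im[185:345,140:440],None,fx=2.6,fy=2.6))
E
```

```text
home 49.98 [0.2647 0.5658 0.2055] [-0.07  0.58  0.74]
5 1.7129791666666667 [[34, 160], [35, 160], [36, 160], [37, 147], [92, 143]]
```

View pics/top9c.png

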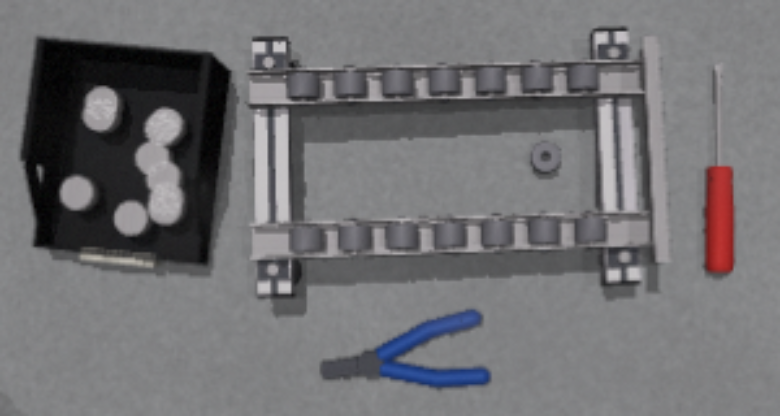

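The lane, bin, pliers, driver and spare wheel all appear where they were at the start. Only 5 pixels differ noticeably between the two pictures, and the hand is out of the way.

```bash
python3 -c "
from rig import robot
print(robot.sign_off(), robot.get_state()['time'])"
```

```text
the job is handed in; nothing more can be done
the job is handed in; nothing more can be done
```

I stroked both roller tracks twice with closed fingertips, always from the loading end to the stop plate, and handed the job in at about 50 s of the 72 s.

- **Pressure:** On the first pass the fingers pressed on each wheel with about 5–8 N in the readings. The exceptions were near wheel 1, which read up to 12.8 N, and near wheel 2. There a 14 N stop tripped as the fingers came onto the wheel, so I raised the hand slightly and carried on. On the second pass a 20 N stop never tripped.
- **Wheel rotation:** This could not be seen, because the wheels are plain grey, so it is inferred rather than measured. Each wheel was in contact for roughly 7–10 mm per pass, and 20 degrees needs 4.9 mm. The second pass was added as margin.
- **Lane and objects:** The final top picture matches the first one (5 changed pixels in the area of the lane, bin, tools and spare wheel), so nothing visibly moved.
- **Hand:** It is back near its start pose, away from the lane.
- **Position check:** The wrist camera put the near track about 2 mm closer to the robot than the top camera did. I shifted both tracks 1 mm that way. The height measured by touch on wheel 1 of each track agreed with the expected 96 mm.

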